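# Pack the fitting kit and hold up the fullest screw tin

### The job

Pack the kit for the next fitting visit: first put the screwdriver and the roll of tape into the open grey box, in either order. Then lift each of the three identical closed screw tins clear of the desk to feel its weight, standing the lighter ones upright on the desk again, and finish holding the heaviest one up, upright and well above the box (its underside some 20 cm above the desk), without putting it down or letting go. Leave everything else on the desk where it is.

Things in the scene. Friction and masses are not known exactly. Their poses are not given: they have to be found in the camera images.
- kit_box: Open-topped grey plastic box, 200 mm along its x by 240 mm along its y, 60 mm tall, walls and floor 5 mm thick; fixed to the desk. Origin at the centre of its underside, z up.
- driver_grip (a point): Screwdriver lying on the desk, 140 mm long along its x (handle at -x, steel blade to +x). The handle is 26 mm thick and 70 mm long; the point is on its axis, 13 mm above the desk, 42 mm from the handle end and 98 mm from the blade tip, so the middle of the whole tool lies 28 mm from it towards the blade; the tool balances near this point. 0.07 kg.
- tape_mid (a point): Roll of paper tape lying flat: a ring 62 mm outside diameter, 38 mm hole, 26 mm tall; the point is its centre, 13 mm above its underside. 0.06 kg.
- tin_a_mid (a point): One of three identical closed round metal tins, 58 mm diameter, 75 mm tall, upright; the point is its centre, 37.5 mm above its underside, z up its axis. Each weighs 0.1 to 0.6 kg; one is heavier than both others by at least 0.15 kg. Which one, and where, changes every time. Its unseen contents (fill_1, fill_2 or fill_3 in the rules) are dealt out anew and have no readings.
- tin_b_mid (a point): One of three identical closed round metal tins, 58 mm diameter, 75 mm tall, upright; the point is its centre, 37.5 mm above its underside, z up its axis. Each weighs 0.1 to 0.6 kg; one is heavier than both others by at least 0.15 kg. Which one, and where, changes every time. Its unseen contents (fill_1, fill_2 or fill_3 in the rules) are dealt out anew and have no readings.
- tin_c_mid (a point): One of three identical closed round metal tins, 58 mm diameter, 75 mm tall, upright; the point is its centre, 37.5 mm above its underside, z up its axis. Each weighs 0.1 to 0.6 kg; one is heavier than both others by at least 0.15 kg. Which one, and where, changes every time. Its unseen contents (fill_1, fill_2 or fill_3 in the rules) are dealt out anew and have no readings.
- measure: Tape measure, a grey rounded case standing upright: 60 mm along its x, 34 mm thick, 50 mm tall; origin at the centre of its underside. It stays on the desk: leave it alone.
- glue_pot: White glue pot with a screw cap, 42 mm diameter, 55 mm tall, loose, standing among the tins; origin at the centre of its underside. Leave it alone.
- mug: White mug, 80 mm diameter, 90 mm tall, handle towards its +y; origin at the centre of its underside. Leave it alone.
- stapler: Black desk stapler, 130 mm along its x, 36 mm wide, 50 mm tall; origin at the centre of its underside. Leave it alone.
- eraser: White eraser in a paper sleeve, 22 by 45 by 13 mm (long along its y); origin at the centre of its underside. Leave it alone.

How it is judged (in metres and radians):
On the way, in this order (a step that is already met when the one before it is completed fails the run):
1. the screwdriver and the roll of tape are both in the box (x of driver_grip in the frame of kit_box between -0.1 and 0.1 m and y of driver_grip in the frame of kit_box between -0.12 and 0.12 m and z of each of driver_grip, tape_mid in the frame of kit_box below 0.07 m and x of tape_mid in the frame of kit_box between -0.1 and 0.1 m and y of tape_mid in the frame of kit_box between -0.12 and 0.12 m), for 0.2 s.
2. one of the lighter tins is lifted at least 10 mm clear of the desk in the fingers (((distance between fill_1 and tin_a_mid below 0.045 m and height (world z) of tin_a_mid above 0.0475 m and angle between tin_a_mid's own z axis and vertical below 0.35 rad and contact force between tin_a and the fingers above 0.5 N) or (distance between fill_1 and tin_b_mid below 0.045 m and height (world z) of tin_b_mid above 0.0475 m and angle between tin_b_mid's own z axis and vertical below 0.35 rad and contact force between tin_b and the fingers above 0.5 N) or (distance between fill_1 and tin_c_mid below 0.045 m and height (world z) of tin_c_mid above 0.0475 m and angle between tin_c_mid's own z axis and vertical below 0.35 rad and contact force between tin_c and the fingers above 0.5 N) or (distance between fill_3 and tin_a_mid below 0.045 m and height (world z) of tin_a_mid above 0.0475 m and angle between tin_a_mid's own z axis and vertical below 0.35 rad and contact force between tin_a and the fingers above 0.5 N) or (distance between fill_3 and tin_b_mid below 0.045 m and height (world z) of tin_b_mid above 0.0475 m and angle between tin_b_mid's own z axis and vertical below 0.35 rad and contact force between tin_b and the fingers above 0.5 N) or (distance between fill_3 and tin_c_mid below 0.045 m and height (world z) of tin_c_mid above 0.0475 m and angle between tin_c_mid's own z axis and vertical below 0.35 rad and contact force between tin_c and the fingers above 0.5 N))), for 0.15 s.
3. all three tins stand on the desk (height (world z) of tin_a_mid between 0.03 and 0.043 m and angle between each of tin_a_mid, tin_b_mid, tin_c_mid's own z axis and vertical below 0.15 rad and height (world z) of tin_b_mid between 0.03 and 0.043 m and height (world z) of tin_c_mid between 0.03 and 0.043 m), for 0.1 s.
4. a lighter tin is lifted again at least 10 mm clear of the desk: with both of the lighter ones felt, the heaviest is known (((distance between fill_1 and tin_a_mid below 0.045 m and height (world z) of tin_a_mid above 0.0475 m and angle between tin_a_mid's own z axis and vertical below 0.35 rad and contact force between tin_a and the fingers above 0.5 N) or (distance between fill_1 and tin_b_mid below 0.045 m and height (world z) of tin_b_mid above 0.0475 m and angle between tin_b_mid's own z axis and vertical below 0.35 rad and contact force between tin_b and the fingers above 0.5 N) or (distance between fill_1 and tin_c_mid below 0.045 m and height (world z) of tin_c_mid above 0.0475 m and angle between tin_c_mid's own z axis and vertical below 0.35 rad and contact force between tin_c and the fingers above 0.5 N) or (distance between fill_3 and tin_a_mid below 0.045 m and height (world z) of tin_a_mid above 0.0475 m and angle between tin_a_mid's own z axis and vertical below 0.35 rad and contact force between tin_a and the fingers above 0.5 N) or (distance between fill_3 and tin_b_mid below 0.045 m and height (world z) of tin_b_mid above 0.0475 m and angle between tin_b_mid's own z axis and vertical below 0.35 rad and contact force between tin_b and the fingers above 0.5 N) or (distance between fill_3 and tin_c_mid below 0.045 m and height (world z) of tin_c_mid above 0.0475 m and angle between tin_c_mid's own z axis and vertical below 0.35 rad and contact force between tin_c and the fingers above 0.5 N))), for 0.15 s.
At the end, for the whole second after the job is handed in: Heaviest tin held still in the fingers, upright within 15 degrees, centre over the box, underside 150 mm or more above the desk; the lighter tins stand upright on the desk; screwdriver and tape roll in the box (centres within its outline, at most 70 mm up) (all of step 1 and ((distance between fill_2 and tin_a_mid below 0.045 m and height (world z) of tin_a_mid above 0.1875 m and angle between tin_a_mid's own z axis and vertical below 0.26 rad and x of tin_a_mid in the frame of kit_box between -0.1 and 0.1 m and y of tin_a_mid in the frame of kit_box between -0.12 and 0.12 m and contact force between tin_a and the fingers above 1 N and contact force between tin_a and kit_box below 0.05 N and linear speed of tin_a below 0.03 m/s and height (world z) of tin_b_mid between 0.03 and 0.043 m and angle between each of tin_b_mid, tin_c_mid's own z axis and vertical below 0.15 rad and height (world z) of tin_c_mid between 0.03 and 0.043 m) or (distance between fill_2 and tin_b_mid below 0.045 m and height (world z) of tin_b_mid above 0.1875 m and angle between tin_b_mid's own z axis and vertical below 0.26 rad and x of tin_b_mid in the frame of kit_box between -0.1 and 0.1 m and y of tin_b_mid in the frame of kit_box between -0.12 and 0.12 m and contact force between tin_b and the fingers above 1 N and contact force between tin_b and kit_box below 0.05 N and linear speed of tin_b below 0.03 m/s and height (world z) of tin_a_mid between 0.03 and 0.043 m and angle between each of tin_a_mid, tin_c_mid's own z axis and vertical below 0.15 rad and height (world z) of tin_c_mid between 0.03 and 0.043 m) or (distance between fill_2 and tin_c_mid below 0.045 m and height (world z) of tin_c_mid above 0.1875 m and angle between tin_c_mid's own z axis and vertical below 0.26 rad and x of tin_c_mid in the frame of kit_box between -0.1 and 0.1 m and y of tin_c_mid in the frame of kit_box between -0.12 and 0.12 m and contact force between tin_c and the fingers above 1 N and contact force between tin_c and kit_box below 0.05 N and linear speed of tin_c below 0.03 m/s and height (world z) of tin_a_mid between 0.03 and 0.043 m and angle between each of tin_a_mid, tin_b_mid's own z axis and vertical below 0.15 rad and height (world z) of tin_b_mid between 0.03 and 0.043 m))); the arm keeps its last pose, push and grip.
It fails at once if a bystander (tape measure, glue pot, mug, stapler, eraser) is moved more than 30 mm (distance of any of measure, glue_pot, mug, stapler, eraser from where it was at the start of the episode above 0.03 m).
It also fails if it takes over 72 s, if anything falls off the work surface, if the arm or the gripper's body presses on something with over 40 N, if the wrist force passes 120 N, or if a joint passes its speed limit or range.

### The arm

A 6-joint arm with a two-finger parallel gripper is mounted at the origin on the work surface. World frame = base frame: x ahead of the robot, y to its left, z up, the work surface at z = 0. Lengths are in mm, angles in rad, forces in N, time in s.
With the tool pointing down it reaches from about 400 to 825 mm from the base axis. Payload 7 kg.
Tool frame: the origin (TCP) lies on the centre line of the jaws, within the pads' length; the fingertips stand 22 mm ahead of it and the grasp point (between the pads) lies 3 mm ahead of it; x points along the fingers, z is the direction in which the jaws open and shut, and the axes are right-handed (so a half turn about x gives the same grasp; the last joint's range is limited). The gripper opens to 88 mm and grips with 3 to 60 N. Pads are 19 mm wide; open, the fingers measure 130 mm over their backs; the gripper's body (78 mm by 193 mm) begins 47 mm behind the grasp point.
Start: joints at [-1.005, 0.359, 0.012, 0, -1.224, -0.288], TCP at [185.086, -649.106, 248.561] pointing down, gripper open.
Joint ranges: [-3.07, 3.07], [-1.43, 2.12], [-1.02, 1.25], [-3.03, 1.67], [-3.05, -0], [-3.03, 3.03]. Speed limits (rad/s): [2.39, 2.39, 3.01, 3.14, 3.14, 3.14].

### API

Orientations are given as a rotation vector (axis times angle).
In Python, from rig import ctrl, camera, camera_info, ticket gives the robot as it stands.
- The arm moves only by the tool drive_tool, never from a script. Its arguments are lists of equal length, an entry for each row: "fingers": the opening, from 0 (shut) to 1 (fully open); "travel": the shift along the tool's x, y, z in mm, a list of three; "roll": the turn about the tool's x in degrees. A call has 1 to 8 rows; each row shifts and turns the commanded pose from where the row before left it, along the tool's axes as they then stand; what a row does not reach is not made up. A row lasts 1/10 s, in which the tool goes at most 50 mm and 8.59 degrees, less where a joint would pass 70% of its speed; a pose out of reach is approached as far as the arm can. A call is refused whole if a number of a shift passes 50 or a number of a turn 8.59, either way. A call with a gripper value outside its range is refused whole. The fingers move at their own pace and stop on an object; the grip force is fixed at half the most. Time passes only in rows, so rows that do not move let the fingers close. It gives the time, the measured TCP pose, the force and the opening at its end, in the units of the state.
- ctrl.state(): the state, without advancing time (a new reading comes with each control period).
- camera(name): name is "scene" or "side" or "wrist"; returns (picture, depth): 400x640x3 uint8, blue, green, red; 400x640 float32, mm along the optical axis (not along the pixel's ray), 0 where there is no reading.
- camera_info(name): a dict with "fov_y" (degrees; the focal length in pixels is half the picture's height over the tangent of half this angle, whatever the lens; pixels are square), "cx", "cy" (the principal point, pixels), "xyz" and "rotation" of the camera in the world. Camera axes: x right, y up, looking along -z (the intrinsics and any distortion apply to the point x, -y, -z); pixel columns grow to the right and rows downward; lengths in mm; the calibration is good to about 2 mm. The wrist camera is an equidistant fisheye: a pixel r from the principal point sees the ray r / f radians off the axis. A picture is of the moment at which its call begins: read the wrist's pose just before it. camera_info takes no time and is no camera call; for the wrist camera it gives the pose at the moment of the call.
- ticket.job_done(): hands the job in, once; it reports no verdict.
The state is a dict: "time": time; "joint_positions": joint angles; "qvel": joint speeds; "joint_efforts": joint torques, N m; "eef_pos": TCP position; "ee_rot": TCP orientation; "ft_force": force on the tool from outside, world axes, zero at the start; "ft_torque": the same for the moment, N m; "opening": finger opening in mm.
Only numpy, scipy, OpenCV 4.12 (cv2) and the standard library are available. Lean on these libraries where they do the work, as an engineer would, in place of code of your own. Each camera call takes 0.05 s, during which the arm holds its last target.

## Working session

There is one attempt and no reset: what is moved stays moved. The work goes in short steps, Python scripts to look and compute and a tool call to move; the robot and the scene stay as the last step left them, time stands still between calls to the robot, and variables do not carry over. Pictures are saved under pics/ and viewed, and the job is handed in when it is done.

Besides the shell and the picture viewer there is one more tool, called after "Emit:" as name([rows], argument=value, ...), one row to a line, values as JSON. drive_tool: Moves the arm, as the interface text tells. Its arguments: {"type":"object","properties":{"fingers":{"type":"array"},"travel":{"type":"array"},"roll":{"type":"array"}},"required":["fingers","travel","roll"]}

```bash
ls; mkdir -p pics; python3 - <<'E'
from rig import ctrl, camera, camera_info
import cv2,numpy as np
s=ctrl.state();print(s)
for n in("scene","side","wrist"):
    print(n,camera_info(n))
    p,d=camera(n);cv2.imwrite(f"pics/{n}0.png",p);np.savez(f"pics/{n}0.npz",p=p,d=d)
E
```

```text
pics
{'time': 0.0, 'joint_positions': array([-1.00487619e+00,  3.59364596e-01,  1.10520611e-02, -3.47979567e-04,
       -1.22411121e+00, -2.88104004e-01]), 'qvel': array([-1.44775452e-03,  1.25792571e-04, -6.44564084e-05, -3.98418650e-04,
        3.82659628e-04,  1.99586747e-03]), 'joint_efforts': array([-7.63051848e-04, -5.82726753e+01,  2.93056512e+01,  6.99719444e+00,
        6.95014576e-03, -1.33099084e-04]), 'eef_pos': array([ 184.97221875, -648.6803756 ,  247.63451364]), 'ee_rot': array([-1.40931923,  1.06388198,  1.41180975]), 'ft_force': array([ 0.15898363,  0.04121044, -0.18932098]), 'ft_torque': array([ 0.01971006, -0.02979468, -0.01084184]), 'opening': 87.68328483238783}
scene {'fov_y': 50.14646616265457, 'cx': 314.00394004955444, 'cy': 201.71645187282172, 'xyz': array([1134.42879112,  200.80829911,  941.72449577]), 'rotation': array([0.38854525, 0.54570242, 1.8330295 ])}
side {'fov_y': 49.543191548063916, 'cx': 312.83887487283795, 'cy': 196.44034863946513, 'xyz': array([211.03594009, 718.0693179 , 603.27338908]), 'rotation': array([ 0.34890323, -1.23978508, -2.38005054])}
wrist {'fov_y': 65.70646984690485, 'cx': 327.9414238504722, 'cy': 197.17422419424523, 'xyz': array([ 104.16317507, -672.7085706 ,  384.55069212]), 'rotation': array([-0.21354941, -0.28857677,  1.83147261])}
```

View pics/scene0.png

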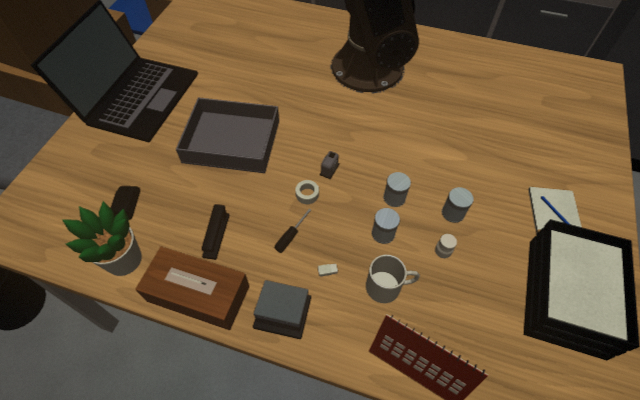

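View pics/side0.png

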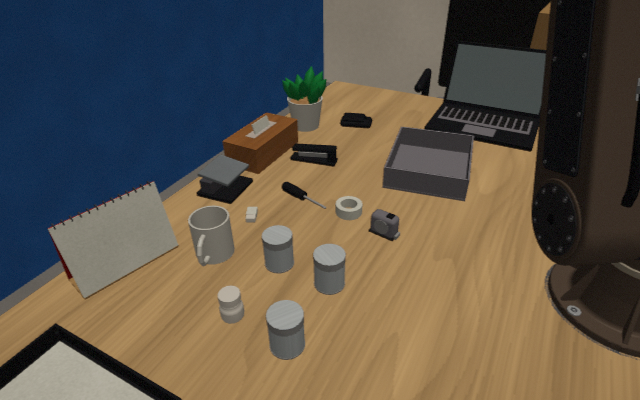

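View pics/wrist0.png

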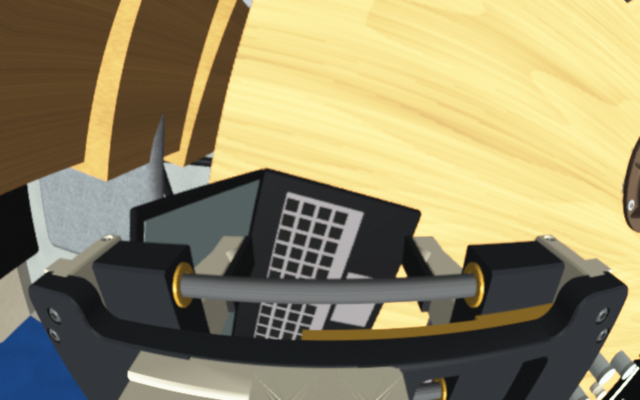

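```bash
cat > h.py <<'E'
import numpy as np,cv2
from scipy.spatial.transform import Rotation as R
from rig import ctrl,camera,camera_info
def world(n,d,i=None):
    i=i or camera_info(n); f=200/np.tan(np.radians(i['fov_y']/2))
    v,u=np.mgrid[0:400,0:640].astype(float)
    P=np.stack([(u-i['cx'])/f*d,-(v-i['cy'])/f*d,-d],-1)
    return P@R.from_rotvec(i['rotation']).as_matrix().T+i['xyz']
def proj(n,p,i=None):
    i=i or camera_info(n); f=200/np.tan(np.radians(i['fov_y']/2))
    q=R.from_rotvec(i['rotation']).as_matrix().T@(np.array(p,float)-i['xyz'])
    return i['cx']+f*q[0]/-q[2], i['cy']-f*q[1]/-q[2]
def blobs(n,p,d,zmin=6,zmax=120,amin=30):
    W=world(n,d); z=W[...,2]
    m=((z>zmin)&(z<zmax)&(d>0)&(W[...,0]>150)&(W[...,0]<950)&(abs(W[...,1])<550)).astype(np.uint8)
    k,l,st,c=cv2.connectedComponentsWithStats(m)
    return W,m,l,st,c
E
python3 - <<'E'
from h import *
s=ctrl.state();print(R.from_rotvec(s['ee_rot']).as_matrix().round(3))
for n in("scene","side"):
    a=np.load(f"pics/{n}0.npz");W,m,l,st,c=blobs(n,a['p'],a['d'])
    zz=W[...,2][a['d']>0]; print(n,"desk z med",np.median(zz[abs(zz)<15]))
    for k in range(1,len(st)):
        if st[k,4]<30: continue
        w=W[l==k]; zt=np.percentile(w[:,2],97)
        top=w[w[:,2]>zt-6]
        lo,hi=np.percentile(top[:,:2],1,0),np.percentile(top[:,:2],99,0)
        print(k,st[k],c[k].round(),"ztop",zt.round(),"top ctr",((lo+hi)/2).round(),"ext",(hi-lo).round(), a['p'][l==k].mean(0).round())
E
```

```text
[[-0.001 -0.962 -0.274]
 [ 0.001 -0.274  0.962]
 [-1.     0.     0.001]]
scene desk z med 1.593947846365893
1 [ 137   68   62   74 1167] [167. 105.] ztop 21.0 top ctr [ 359. -529.] ext [301.  41.] [25. 31. 38.]
31 [ 176   97  104   76 4715] [229. 134.] ztop 62.0 top ctr [ 432. -287.] ext [230. 262.] [50. 54. 61.]
145 [321 151  18  27 335] [330. 164.] ztop 53.0 top ctr [442.  11.] ext [53. 28.] [50. 57. 66.]
207 [384 172  27  35 700] [397. 188.] ztop 79.0 top ctr [477. 201.] ext [56. 54.] [ 98. 104. 104.]
228 [296 180  23  24 378] [307. 191.] ztop 30.0 top ctr [539. -20.] ext [59. 57.] [106. 126. 132.]
237 [111 186  30  33 653] [126. 200.] ztop 35.0 top ctr [ 725. -454.] ext [68. 55.] [19. 29. 37.]
240 [443 187  31  36 760] [458. 204.] ztop 79.0 top ctr [476. 355.] ext [56. 54.] [ 95. 102. 101.]
242 [529 187   8  28 134] [533. 197.] ztop 17.0 top ctr [378. 542.] ext [83. 15.] [127. 147. 149.]
268 [202 204  28  55 911] [215. 231.] ztop 52.0 top ctr [ 712. -198.] ext [90. 35.] [23. 32. 41.]
272 [275 209  37  44 349] [289. 236.] ztop 29.0 top ctr [689. -23.] ext [66. 31.] [32. 45. 55.]
2
[... 1765 characters left out ...]
207  12  14 142] [251. 213.] ztop 16.0 top ctr [732.  99.] ext [35. 44.] [144. 159. 166.]
104 [370 209  30  30 635] [384. 223.] ztop 51.0 top ctr [443.  11.] ext [51. 31.] [68. 69. 73.]
105 [ 261  225   33   47 1242] [277. 248.] ztop 77.0 top ctr [591. 199.] ext [55. 56.] [108. 112. 112.]
106 [ 313  244   32   49 1383] [329. 268.] ztop 77.0 top ctr [478. 202.] ext [55. 56.] [110. 114. 114.]
109 [217 286  27  37 776] [230. 304.] ztop 57.0 top ctr [593. 348.] ext [36. 35.] [122. 135. 142.]
111 [ 265  300   40   59 1876] [285. 328.] ztop 77.0 top ctr [477. 355.] ext [56. 56.] [114. 119. 119.]
112 [  52  323  129   77 1438] [116. 365.] ztop 112.0 top ctr [621. 548.] ext [233.   5.] [15. 14. 15.]
```

```bash
python3 - <<'E'
from h import *
for n in("scene","side"):
    a=np.load(f"pics/{n}0.npz");p,d=a['p'],a['d'];W=world(n,d)
    # driver: dark or different-from-wood pixels by colour near handle
    hsv=cv2.cvtColor(p,cv2.COLOR_BGR2HSV)
    near=(abs(W[...,0]-650)<100)&(abs(W[...,1]+10)<75)
    h=near&(p.max(-1)<75); 
    w=W[h]; print(n,"handle px",h.sum(), "z",np.percentile(w[:,2],[5,95]).round())
    (c,sz,an)=cv2.minAreaRect(w[:,:2].astype(np.float32)); print(" handle rect",c,sz,an)
    mu=w[:,:2].mean(0);U=np.linalg.svd(w[:,:2]-mu,full_matrices=False)[2][0]; print(" pca",U, "ctr",mu)
    t=(w[:,:2]-mu)@U; print(" t",np.percentile(t,[1,99]))
    b=near&(hsv[...,1]<70)&(p.max(-1)>=75)&(W[...,2]<30); w=W[b]
    if b.sum()>5: print(" blade px",b.sum(),w.mean(0).round(), w[np.argmin(w[:,0])].round())
    # box rim
    m=(W[...,2]>54)&(W[...,2]<70)&(abs(W[...,0]-432)<150)&(abs(W[...,1]+287)<160)
    r=cv2.minAreaRect(W[m][:,:2].astype(np.float32)); print(" box",r, cv2.boxPoints(r).round().tolist())
E
python3 - <<'E'
import cv2
p=cv2.imread('pics/scene0.png');q=cv2.imread('pics/side0.png')
a=cv2.resize(p[170:260,240:340],(700,630))[:300*2];b=cv2.resize(q[170:220,270:340],(800,571))
cv2.imwrite('pics/c1.png',a[:600]);cv2.imwrite('pics/c2.png',b)
E
```

```text
scene handle px 289 z [11. 29.]
 handle rect (635.5345458984375, -25.609512329101562) (47.42033767700195, 174.64859008789062) 83.2147445678711
 pca [ 0.98488223 -0.17322526] ctr [687.19062909 -21.67413298]
 t [-134.20793794   36.22617836]
 blade px 187 [575. -15.  21.] [550. -47.  24.]
 box ((431.7283935546875, -287.4425048828125), (205.543701171875, 241.582763671875), 9.457412719726562) [[311.0, -185.0], [350.0, -423.0], [553.0, -390.0], [513.0, -151.0]]
side handle px 242 z [10. 26.]
 handle rect (685.7905883789062, -19.944446563720703) (24.272764205932617, 73.6959457397461) 76.81209564208984
 pca [-0.97694738  0.21348024] ctr [685.771785   -16.61923894]
 t [-36.73247093  30.8653577 ]
 blade px 218 [575. -16.  18.] [550. -38.  -2.]
 box ((433.59765625, -288.03955078125), (199.6188507080078, 246.05892944335938), 9.67710018157959) [[315.0, -184.0], [356.0, -426.0], [553.0, -393.0], [511.0, -150.0]]
```

View pics/c1.png

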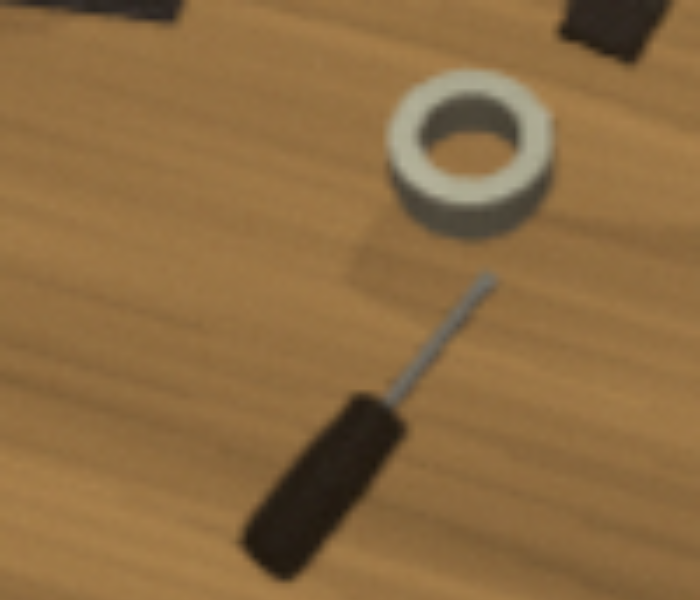

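```bash
cat >> h.py <<'E'
def ray(n,u,v,z,i=None):
    i=i or camera_info(n); f=200/np.tan(np.radians(i['fov_y']/2))
    r=R.from_rotvec(i['rotation']).as_matrix()@np.array([(u-i['cx'])/f,-(v-i['cy'])/f,-1])
    return i['xyz']+r*(z-i['xyz'][2])/r[2]
E
python3 - <<'E'
from h import *
tip=ray('scene',309.9,209.5,13);he=ray('scene',278.5,249.5,13);mid=ray('scene',295,228.5,13)
print(tip,he,mid,np.linalg.norm((tip-he)[:2]))
d=(tip-he)[:2];d/=np.linalg.norm(d);print(d,np.degrees(np.arctan2(d[1],d[0])),"grip",tip[:2]-98*d,he[:2]+42*d)
for n in("scene","side"):
    a=np.load(f"pics/{n}0.npz");W=world(n,a['d']);p=a['p']
    m=(abs(W[...,0]-688)<50)&(abs(W[...,1]+20)<45)&(p.max(-1)<75)&(W[...,2]>18)
    w=W[m][:,:2];(c,s,an)=cv2.minAreaRect(w.astype(np.float32));print(n,c,s,an)
i=ctrl.state();M=R.from_rotvec(i['ee_rot']).as_matrix();print("tool z angle",np.degrees(np.arctan2(M[1,2],M[0,2])))
E
```

```text
[588.60225461   4.06599042  13.        ] [720.40876352 -31.22025372  13.        ] [653.11164864 -13.17168355  13.        ] 136.44806636479763
[-0.96598297  0.25860567] 165.01265616481348 grip [683.26858604 -21.27736561] [679.83747862 -20.35881542]
scene (689.40576171875, -23.049819946289062) (25.314960479736328, 68.86009216308594) 74.57071685791016
side (688.469970703125, -20.775733947753906) (23.47744369506836, 68.1865005493164) 73.30189514160156
tool z angle 105.91309395413997
```

Emit:
drive_tool([
  [0,0,0],
  [0,0,0],
  [0,0,0],
  [0,0,0],
  [0,-10,22],
  [0,-18,42],
  [0,-18,42],
  [0,-18,42],
], fingers=[0.7,0.7,0.7,0.7,0.7,0.7,0.7,0.7], roll=[7.7,7.7,7.7,7.7,0,0,0,0])

```text
time: 0.95
eef_pos: [285.4, -521.1, 248.2]
ee_rot: [-1.015, 1.321, 1.016]
ft_force: [1.3, -0.3, 0.7]
opening: 61.3
```

Emit:
drive_tool([
  [0,-18,42],
  [0,-18,42],
  [0,-18,42],
  [0,-18,42],
  [0,-18,42],
  [0,-18,42],
  [0,-18,42],
  [0,-18,42],
], fingers=[0.7,0.7,0.7,0.7,0.7,0.7,0.7,0.7], roll=[0,0,0,0,0,0,0,0])

```text
time: 1.75
eef_pos: [511.2, -233.0, 248.6]
ee_rot: [-1.016, 1.321, 1.016]
ft_force: [-0.1, -0.5, 0.1]
opening: 61.2
```

```bash
cat >> h.py <<'E'
def to(x,y,z=None,ang=None):
    s=ctrl.state();M=R.from_rotvec(s['ee_rot']).as_matrix();e=s['eef_pos']
    a=np.degrees(np.arctan2(M[1,2],M[0,2]))
    d=np.array([x-e[0],y-e[1],(z if z is not None else e[2])-e[2]])
    print('t',round(s['time'],2),'pos',e.round(1),'angz %.1f tilt %.2f'%(a,np.degrees(np.arccos(-M[2,0]))),'open',round(s['opening'],1),'F',s['ft_force'].round(2))
    print(' need now-axes',(M.T@d).round(1), 'roll', None if ang is None else round(-((ang-a+180)%360-180),1))
    if ang is not None:
        r=np.radians(ang);t=np.array([[0,0,-1],[-np.sin(r),np.cos(r),0],[np.cos(r),np.sin(r),0]])
        print(' need after-roll',(t@d).round(1))
E
python3 -c "
from h import *
to(682,-20,25,75)"
```

```text
t 1.75 pos [ 511.2 -233.   248.6] angz 75.1 tilt 0.01 open 61.2 F [-0.09 -0.55  0.12]
 need now-axes [ 223.7 -110.4  249.7] roll 0.1
 need after-roll [ 223.6 -109.8  250. ]
```

Emit:
drive_tool([
  [18,-18,41],
  [18,-18,41],
  [18,-18,41],
  [18,-18,41],
  [18,-18,41],
  [18,-15,30],
  [18,0,0],
  [0,0,0],
], fingers=[0.7,0.7,0.7,0.7,0.7,0.7,0.7,0.7], roll=[0,0,0,0,0,0,0,0])

```text
time: 2.55
eef_pos: [670.6, -33.8, 118.8]
ee_rot: [-1.015, 1.326, 1.02]
ft_force: [0.3, 0.5, -0.8]
opening: 61.0
```

```bash
python3 -c "
from h import *
p,d=camera('wrist');cv2.imwrite('pics/w1.png',p)
to(682,-20,25,75)"
```

```text
t 2.6 pos [671.2 -34.5 120.8] angz 75.1 tilt 0.22 open 61.5 F [0.54 0.14 0.67]
 need now-axes [95.8 -7.1 16.9] roll 0.1
 need after-roll [95.8 -6.7 16.8]
```

View pics/w1.png

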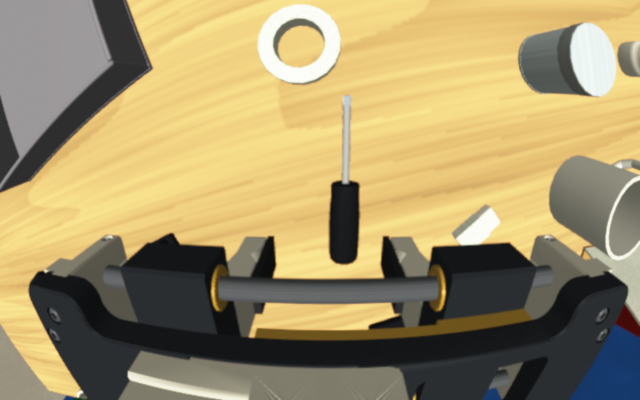

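The wrist view shows the driver upright at column ~344 and parallel to the pads. It sits slightly towards +z, which fits the computed +17 mm.

Emit:
drive_tool([
  [0,-7,17],
  [40,0,0],
  [40,0,0],
  [15,0,0],
  [0,0,0],
  [0,0,0],
  [0,0,0],
  [0,0,0],
], fingers=[0.7,0.7,0.7,0.7,0.7,0.3,0.1,0.1], roll=[0,0,0,0,0,0,0,0])

```text
time: 3.4
eef_pos: [684.6, -19.8, 29.7]
ee_rot: [-1.017, 1.318, 1.014]
ft_force: [0.2, 0.2, -0.9]
opening: 42.7
```

Emit:
drive_tool([
  [0,0,0],
  [0,0,0],
  [0,0,0],
  [-20,0,0],
], fingers=[0.1,0.1,0.1,0.1], roll=[0,0,0,0])

```text
time: 3.8
eef_pos: [681.4, -20.2, 45.1]
ee_rot: [-1.014, 1.326, 1.018]
ft_force: [0.1, -0.4, -1.4]
opening: 24.1
```

```bash
python3 -c "
from h import *
to(468,-332,36,99.4)"
```

```text
t 3.8 pos [681.4 -20.2  45.1] angz 75.1 tilt 0.28 open 24.1 F [ 0.06 -0.42 -1.36]
 need now-axes [  10.3  125.9 -356.2] roll -24.3
 need after-roll [   9.1  261.5 -272.7]
```

Emit:
drive_tool([
  [-35,0,0],
  [-35,0,0],
  [-35,0,0],
  [0,20,-20],
  [0,30,-31],
  [0,30,-31],
  [0,30,-31],
  [0,30,-31],
], fingers=[0.1,0.1,0.1,0.1,0.1,0.1,0.1,0.1], roll=[-8.1,-8.1,-8.1,0,0,0,0,0])

```text
time: 4.6
eef_pos: [567.5, -186.0, 152.5]
ee_rot: [-1.329, 1.127, 1.33]
ft_force: [0.5, -1.1, -0.6]
opening: 23.8
```

Emit:
drive_tool([
  [0,30,-31],
  [0,30,-31],
  [0,30,-31],
  [0,20,-20],
  [0,10,-15],
  [0,0,0],
], fingers=[0.1,0.1,0.1,0.1,0.1,0.1], roll=[0,0,0,0,0,0])

```text
time: 5.2
eef_pos: [470.1, -332.5, 152.5]
ee_rot: [-1.327, 1.129, 1.328]
ft_force: [0.2, 1.0, -1.2]
opening: 24.0
```

```bash
python3 -c "
from h import *
p,d=camera('wrist');cv2.imwrite('pics/w2.png',p)
to(468,-332,36,99.4)"
```

```text
t 5.25 pos [ 470.7 -331.6  152.5] angz 99.3 tilt 0.01 open 24.1 F [ 0.14 -0.41 -0.57]
 need now-axes [116.5   2.7   0. ] roll -0.1
 need after-roll [1.165e+02 2.700e+00 1.000e-01]
```

View pics/w2.png

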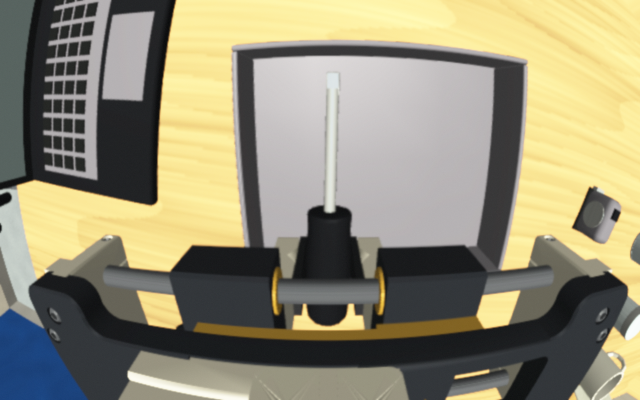

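The driver is gripped and aligned with the box, blade tip at (333,80), and it is inside the outline.

Emit:
drive_tool([
  [35,2,0],
  [35,0,0],
  [25,0,0],
  [16,0,0],
  [5,0,0],
  [0,0,0],
  [0,0,0],
  [0,0,0],
], fingers=[0.1,0.1,0.1,0.1,0.1,0.6,0.6,0.6], roll=[0,0,0,0,0,0,0,0])

```text
time: 6.05
eef_pos: [470.4, -331.3, 37.8]
ee_rot: [-1.331, 1.126, 1.328]
ft_force: [0.1, -0.3, 0.7]
opening: 42.7
```

Emit:
drive_tool([
  [-20,0,0],
  [-40,0,0],
  [-40,0,0],
  [-20,0,0],
  [0,0,0],
  [0,0,0],
], fingers=[0.6,0.6,0.6,0.6,1,1], roll=[0,0,0,0,0,0])

```text
time: 6.65
eef_pos: [469.7, -331.2, 157.8]
ee_rot: [-1.331, 1.126, 1.327]
ft_force: [0.5, -0.3, -0.2]
opening: 63.8
```

```bash
python3 -c "
from h import *
p,d=camera('wrist');cv2.imwrite('pics/w3.png',p)
to(540,-20,25,99.4)"
```

```text
t 6.7 pos [ 469.2 -331.   156.8] angz 99.4 tilt 0.04 open 67.2 F [ 0.19  0.08 -0.91]
 need now-axes [ 131.9 -120.6  295.3] roll -0.0
 need after-roll [ 131.8 -120.7  295.3]
```

View pics/w3.png

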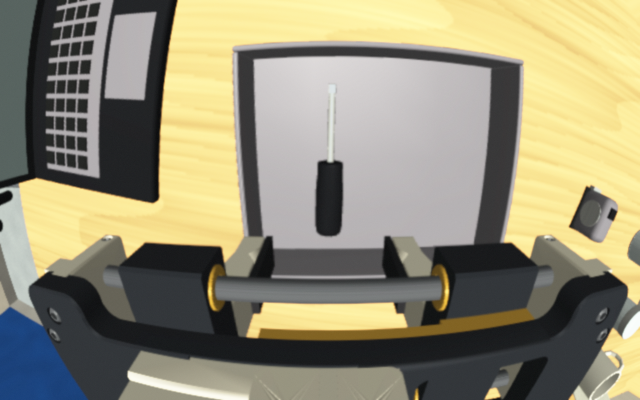

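Emit:
drive_tool([
  [0,-10,25],
  [0,-18,43],
  [0,-18,43],
  [0,-18,43],
  [0,-18,43],
  [15,-18,43],
  [15,-12,34],
  [15,-9,21],
], fingers=[1,1,1,1,1,1,1,1], roll=[0,0,0,0,0,0,0,0])

```text
time: 7.5
eef_pos: [540.2, -18.0, 110.2]
ee_rot: [-1.33, 1.127, 1.331]
ft_force: [-0.4, -0.2, 0.3]
opening: 88.0
```

Emit:
drive_tool([
  [0,0,0],
], fingers=[1], roll=[0])

```text
time: 7.6
eef_pos: [539.4, -18.2, 108.6]
ee_rot: [-1.329, 1.129, 1.334]
ft_force: [0.4, -0.8, 0.2]
opening: 87.6
```

```bash
python3 -c "
from h import *
p,d=camera('wrist');cv2.imwrite('pics/w4.png',p)
to(540,-20,25,99.4)"
```

```text
t 7.65 pos [539.5 -19.4 109.5] angz 99.6 tilt 0.23 open 87.4 F [ 0.19 -0.37  0.44]
 need now-axes [84.5 -0.7 -0.7] roll 0.2
 need after-roll [84.5 -0.4 -0.7]
```

View pics/w4.png

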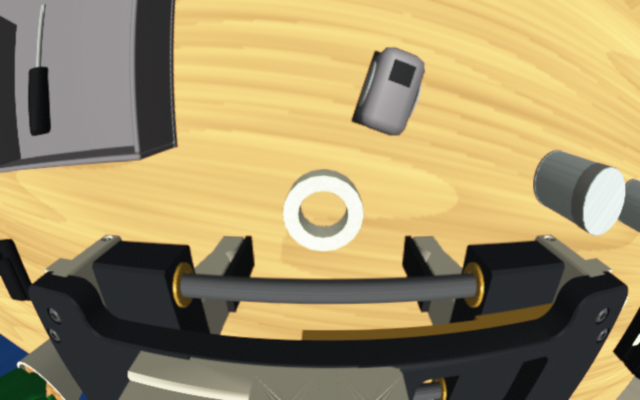

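The roll sits midway between the fingers, at (323,212). I'm lowering and gripping it.

Emit:
drive_tool([
  [35,0,0],
  [30,0,0],
  [19,0,0],
  [0,0,0],
  [0,0,0],
  [0,0,0],
  [0,0,0],
  [0,0,0],
], fingers=[1,1,1,1,1,0.6,0.6,0.6], roll=[0,0,0,0,0,0,0,0])

```text
time: 8.45
eef_pos: [541.1, -20.3, 28.6]
ee_rot: [-1.33, 1.125, 1.328]
ft_force: [0.6, -0.2, -0.1]
opening: 68.9
```

Emit:
drive_tool([
  [0,0,0],
  [0,0,0],
  [-20,0,0],
  [-45,0,0],
  [-45,0,0],
], fingers=[0.5,0.5,0.5,0.5,0.5], roll=[0,0,0,0,0])

```text
time: 8.95
eef_pos: [539.6, -20.6, 138.1]
ee_rot: [-1.328, 1.129, 1.331]
ft_force: [1.9, 0.7, -0.1]
opening: 60.2
```

```bash
python3 -c "
from h import *
to(425,-243,40,99.4)"
```

```text
t 8.95 pos [539.6 -20.6 138.1] angz 99.4 tilt 0.16 open 60.2 F [ 1.85  0.69 -0.07]
 need now-axes [  98.6  149.2 -200.6] roll 0.0
 need after-roll [  98.1  149.4 -200.7]
```

Emit:
drive_tool([
  [0,15,-20],
  [0,25,-34],
  [0,25,-34],
  [0,25,-34],
  [0,25,-34],
  [0,20,-25],
  [0,14,-20],
  [0,0,0],
], fingers=[0.5,0.5,0.5,0.5,0.5,0.5,0.5,0.5], roll=[0,0,0,0,0,0,0,0])

```text
time: 9.75
eef_pos: [424.8, -244.8, 137.4]
ee_rot: [-1.327, 1.129, 1.328]
ft_force: [0.6, 0.3, 0.1]
opening: 60.1
```

```bash
python3 -c "
from h import *
p,d=camera('wrist');cv2.imwrite('pics/w5.png',p)
to(425,-243,36,99.4)"
```

```text
t 9.8 pos [ 425.6 -244.   137.5] angz 99.3 tilt 0.01 open 60.3 F [ 0.23  0.58 -0.61]
 need now-axes [101.5   0.4   1.1] roll -0.1
 need after-roll [101.5   0.4   1.1]
```

View pics/w5.png

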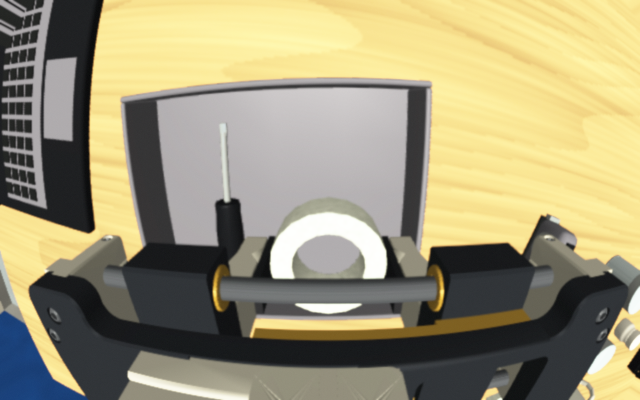

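Emit:
drive_tool([
  [35,0,1],
  [30,0,0],
  [22,0,0],
  [12,0,0],
  [0,0,0],
  [0,0,0],
  [0,0,0],
  [0,0,0],
], fingers=[0.5,0.5,0.5,0.5,0.5,0.85,0.85,0.85], roll=[0,0,0,0,0,0,0,0])

```text
time: 10.6
eef_pos: [427.0, -242.0, 39.5]
ee_rot: [-1.331, 1.126, 1.328]
ft_force: [0.2, 0.1, 0.1]
opening: 73.4
```

Emit:
drive_tool([
  [-20,0,0],
  [-40,0,0],
  [-40,0,0],
  [-40,0,0],
  [0,0,0],
], fingers=[0.85,0.85,0.85,1,1], roll=[0,0,0,0,0])

```text
time: 11.1
eef_pos: [429.4, -243.0, 185.0]
ee_rot: [-1.338, 1.121, 1.32]
ft_force: [0.2, -0.1, -0.6]
opening: 84.8
```

```bash
python3 -c "
from h import *
p,d=camera('wrist');cv2.imwrite('pics/w6.png',p)
to(477.5,201.5,160,90)"
```

```text
t 11.15 pos [ 428.  -242.4  182.3] angz 99.4 tilt 0.44 open 86.1 F [-0.34 -0.79 -0.15]
 need now-axes [  22.1 -121.3  429.9] roll 9.4
 need after-roll [ 22.3 -49.5 443.9]
```

View pics/w6.png

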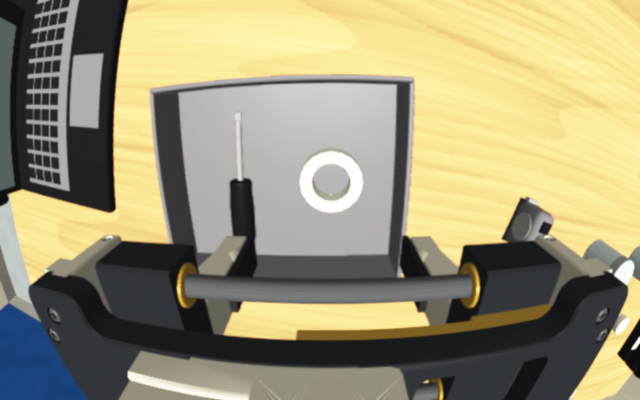

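Both items lie on the box floor: the driver at (240,190) and the roll at (331,181). The first tin is next.

Emit:
drive_tool([
  [0,0,0],
  [0,0,0],
  [0,-4,25],
  [0,-5,45],
  [0,-5,45],
  [0,-5,45],
  [0,-5,45],
  [0,-5,45],
], fingers=[1,1,1,1,1,1,1,1], roll=[4.7,4.7,0,0,0,0,0,0])

```text
time: 11.95
eef_pos: [454.5, 9.6, 178.3]
ee_rot: [-1.209, 1.209, 1.209]
ft_force: [1.8, -0.6, 0.3]
opening: 87.8
```

Emit:
drive_tool([
  [0,-5,45],
  [0,-5,45],
  [0,-5,45],
  [0,-5,40],
  [10,-1,20],
  [10,0,0],
  [0,0,0],
], fingers=[1,1,1,1,1,1,1], roll=[0,0,0,0,0,0,0])

```text
time: 12.65
eef_pos: [474.6, 201.9, 156.2]
ee_rot: [-1.21, 1.214, 1.211]
ft_force: [-0.3, -0.7, -0.4]
opening: 88.0
```

```bash
python3 -c "
from h import *
p,d=camera('wrist');cv2.imwrite('pics/w7.png',p)
to(477.5,201.5,50,90)"
```

```text
t 12.7 pos [475.1 201.6 157.2] angz 90.0 tilt 0.18 open 87.6 F [0.61 0.96 0.01]
 need now-axes [ 1.072e+02 -2.700e+00  1.000e-01] roll -0.0
 need after-roll [ 1.072e+02 -2.400e+00 -1.000e-01]
```

View pics/w7.png

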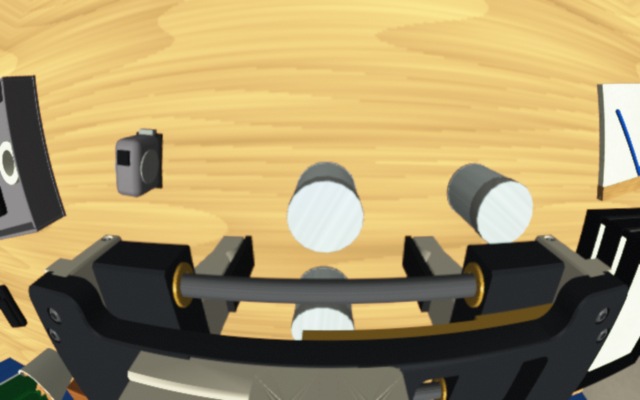

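Tin 1 is centred between the fingers, top at (326,216).

Emit:
drive_tool([
  [25,-2,0],
  [40,0,0],
  [30,0,0],
  [12,0,0],
  [0,0,0],
  [0,0,0],
  [0,0,0],
  [0,0,0],
], fingers=[1,1,1,1,1,0.55,0.55,0.55], roll=[0,0,0,0,0,0,0,0])

```text
time: 13.5
eef_pos: [478.8, 203.5, 53.0]
ee_rot: [-1.209, 1.206, 1.209]
ft_force: [-0.2, -0.2, 0.4]
opening: 69.0
```

Emit:
drive_tool([
  [0,0,0],
  [0,0,0],
  [0,0,0],
  [0,0,0],
  [0,0,0],
], fingers=[0.5,0.5,0.5,0.5,0.5], roll=[0,0,0,0,0])

```text
time: 14.0
eef_pos: [478.0, 202.5, 52.3]
ee_rot: [-1.21, 1.209, 1.209]
ft_force: [-1.6, -4.6, 8.2]
opening: 57.4
```

```bash
python3 -c "
from h import *
to(477.5,201.5,50,90)
print(ctrl.state()['joint_efforts'].round(2))"
```

```text
t 14.0 pos [478.  202.5  52.3] angz 90.0 tilt 0.03 open 57.4 F [-1.64 -4.55  8.19]
 need now-axes [ 2.3  0.5 -1. ] roll 0.0
 need after-roll [ 2.3  0.5 -1. ]
[  1.52 -42.44  20.08   3.81   1.4   -0.05]
```

Emit:
drive_tool([
  [-10,0,0],
  [-15,0,0],
  [-10,0,0],
  [-5,0,0],
  [0,0,0],
  [0,0,0],
  [0,0,0],
  [0,0,0],
], fingers=[0.5,0.5,0.5,0.5,0.5,0.5,0.5,0.5], roll=[0,0,0,0,0,0,0,0])

```text
time: 14.8
eef_pos: [477.9, 202.8, 91.0]
ee_rot: [-1.209, 1.21, 1.21]
ft_force: [0.2, 0.4, -5.2]
opening: 57.4
```

```bash
cat >> h.py <<'E'
def weigh(tag):
    F=[];T=[];J=[]
    for k in range(8):
        camera('side'); s=ctrl.state(); F.append(s['ft_force']);T.append(s['ft_torque']);J.append(s['joint_efforts'])
    p,d=camera('side');cv2.imwrite(f'pics/{tag}.png',p)
    print(tag,'F',np.mean(F,0).round(2),'sd',np.std(F,0).round(2),'J',np.mean(J,0).round(2),np.mean(T,0).round(3))
E
python3 -c "
from h import *
weigh('tin1');to(477.5,201.5,50,90)"
```

```text
tin1 F [-0.15 -0.16 -5.47] sd [0.42 0.35 0.46] J [ -0.   -46.06  23.44   5.85  -0.09   0.  ] [ 0.002 -0.027 -0.002]
t 15.25 pos [478.1 203.   91.5] angz 90.0 tilt 0.00 open 57.6 F [-0.29 -0.18 -5.11]
 need now-axes [41.5  0.6 -1.5] roll 0.0
 need after-roll [41.5  0.6 -1.5]
```

View pics/tin1.png

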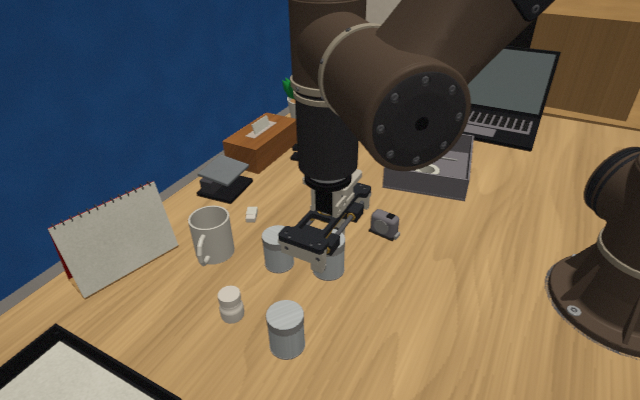

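Tin 1 weighs about 5.3 N (0.54 kg), likely the heaviest. I'm standing it back and feeling the others.

Emit:
drive_tool([
  [10,0,0],
  [15,0,0],
  [10,0,0],
  [5,0,0],
  [0,0,0],
  [0,0,0],
  [0,0,0],
  [0,0,0],
], fingers=[0.5,0.5,0.5,0.5,0.5,0.5,1,1], roll=[0,0,0,0,0,0,0,0])

```text
time: 16.05
eef_pos: [478.8, 203.6, 51.9]
ee_rot: [-1.21, 1.207, 1.209]
ft_force: [0.4, 0.1, 0.4]
opening: 68.2
```

Emit:
drive_tool([
  [0,0,0],
  [0,0,0],
  [-15,0,0],
  [-35,0,0],
  [-35,0,0],
  [-25,0,0],
  [0,0,0],
  [0,0,0],
], fingers=[1,1,1,1,1,1,1,1], roll=[0,0,0,0,0,0,0,0])

```text
time: 16.85
eef_pos: [478.3, 203.2, 162.1]
ee_rot: [-1.209, 1.207, 1.209]
ft_force: [0.2, 0.7, -0.4]
opening: 87.9
```

```bash
python3 -c "
from h import *
p,d=camera('side');cv2.imwrite('pics/s8.png',p)
to(590.5,198.5,160,90)"
```

```text
t 16.9 pos [477.8 202.8 161.2] angz 90.0 tilt 0.02 open 87.4 F [ 0.03 -0.08  0.77]
 need now-axes [   1.2 -112.7   -4.3] roll 0.0
 need after-roll [   1.2 -112.7   -4.3]
```

View pics/s8.png

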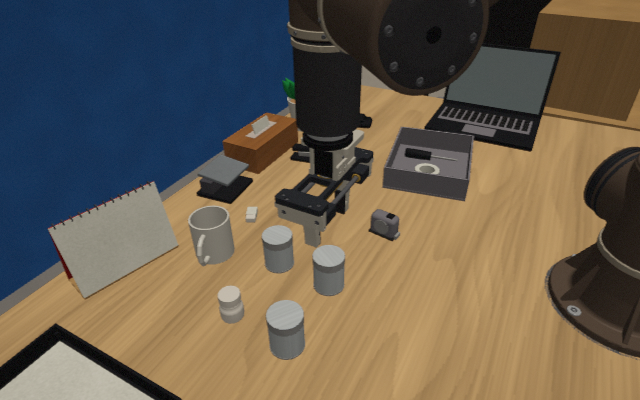

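Tin 1 stands upright at (329,270) and the others are unmoved. Next is the tin at (590,198).

Emit:
drive_tool([
  [0,-25,-1],
  [0,-40,-1],
  [0,-30,-1],
  [0,-18,-1],
  [0,0,0],
  [0,0,0],
], fingers=[1,1,1,1,1,1], roll=[0,0,0,0,0,0])

```text
time: 17.5
eef_pos: [590.5, 198.4, 159.6]
ee_rot: [-1.209, 1.213, 1.21]
ft_force: [-1.0, -0.6, -0.2]
opening: 87.2
```

```bash
python3 -c "
from h import *
p,d=camera('wrist');cv2.imwrite('pics/w9.png',p)
to(590.5,198.5,50,90)"
```

```text
t 17.55 pos [590.2 198.6 160.1] angz 90.0 tilt 0.15 open 87.4 F [-1.05  0.91  0.14]
 need now-axes [ 1.101e+02 -6.000e-01  1.000e-01] roll -0.0
 need after-roll [ 1.101e+02 -3.000e-01 -1.000e-01]
```

View pics/w9.png

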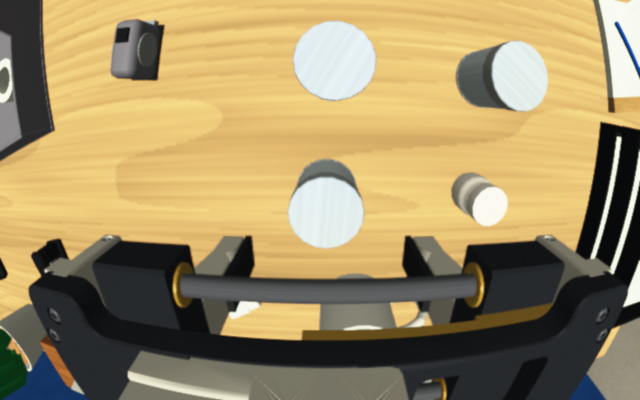

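This tin is centred too, at (326,212). The glue pot and mug are clear of the fingers.

Emit:
drive_tool([
  [25,0,0],
  [40,0,0],
  [32,0,0],
  [12,0,0],
  [0,0,0],
  [0,0,0],
  [0,0,0],
  [0,0,0],
], fingers=[1,1,1,1,1,0.55,0.55,0.5], roll=[0,0,0,0,0,0,0,0])

```text
time: 18.35
eef_pos: [591.9, 199.6, 54.3]
ee_rot: [-1.21, 1.206, 1.209]
ft_force: [0.6, -0.4, -0.6]
opening: 69.0
```

Emit:
drive_tool([
  [0,0,0],
  [0,0,0],
  [0,0,0],
  [-10,0,0],
  [-15,0,0],
  [-10,0,0],
  [-5,0,0],
  [0,0,0],
], fingers=[0.5,0.5,0.5,0.5,0.5,0.5,0.5,0.5], roll=[0,0,0,0,0,0,0,0])

```text
time: 19.15
eef_pos: [591.5, 199.2, 93.5]
ee_rot: [-1.209, 1.207, 1.209]
ft_force: [0.3, -0.5, -1.5]
opening: 57.4
```

Emit:
drive_tool([
  [0,0,0],
  [0,0,0],
], fingers=[0.5,0.5], roll=[0,0])

```text
time: 19.35
eef_pos: [590.7, 198.7, 91.9]
ee_rot: [-1.209, 1.21, 1.21]
ft_force: [-0.7, -0.0, -1.9]
opening: 57.3
```

```bash
python3 -c "
from h import *
weigh('tin3');to(590.5,198.5,50,90)"
```

```text
tin3 F [-0.49  0.12 -1.59] sd [0.38 0.38 0.36] J [ -0.   -57.65  24.15   5.81  -0.09  -0.  ] [-0.01   0.009 -0.004]
t 19.8 pos [591.1 199.   92.5] angz 90.0 tilt 0.01 open 57.3 F [-0.73  0.   -1.56]
 need now-axes [42.5  0.6 -0.5] roll 0.0
 need after-roll [42.5  0.6 -0.5]
```

View pics/tin3.png

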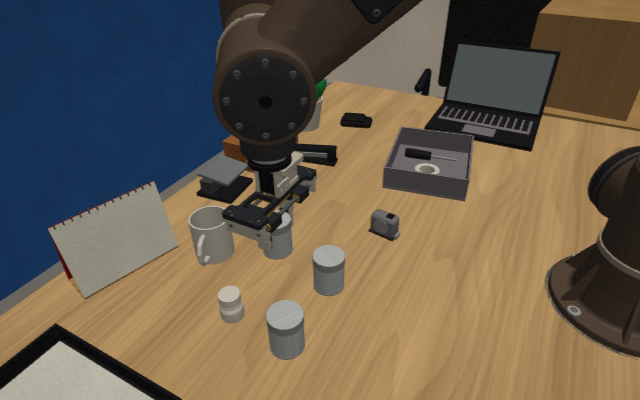

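Tin 3 weighs about 1.5 N and is clearly lighter. I'm standing it back and moving to tin 2.

Emit:
drive_tool([
  [10,0,0],
  [15,0,0],
  [10,0,0],
  [5,0,0],
  [0,0,0],
  [0,0,0],
  [0,0,0],
  [0,0,0],
], fingers=[0.5,0.5,0.5,0.5,0.5,0.5,1,1], roll=[0,0,0,0,0,0,0,0])

```text
time: 20.6
eef_pos: [591.3, 199.1, 52.5]
ee_rot: [-1.21, 1.209, 1.209]
ft_force: [-0.4, -0.1, 0.1]
opening: 67.7
```

Emit:
drive_tool([
  [0,0,0],
  [0,0,0],
  [-15,0,0],
  [-35,0,0],
  [-35,0,0],
  [-25,0,0],
  [0,0,0],
  [0,0,0],
], fingers=[1,1,1,1,1,1,1,1], roll=[0,0,0,0,0,0,0,0])

```text
time: 21.4
eef_pos: [591.2, 199.2, 163.0]
ee_rot: [-1.209, 1.208, 1.209]
ft_force: [-1.3, -1.3, -1.0]
opening: 87.5
```

```bash
python3 -c "
from h import *
p,d=camera('side');cv2.imwrite('pics/s10.png',p)
to(477.5,355,160,90)"
```

```text
t 21.45 pos [590.7 198.9 162. ] angz 90.0 tilt 0.04 open 87.7 F [-0.09 -0.39 -0.86]
 need now-axes [  2.1 113.2 156.1] roll 0.0
 need after-roll [  2.  113.2 156.1]
```

View pics/s10.png

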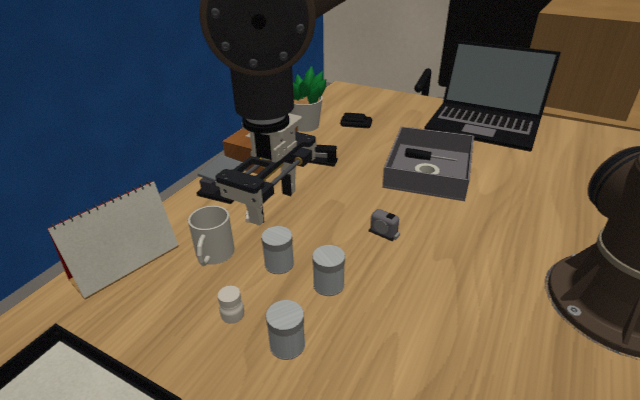

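All three tins stand upright.

Emit:
drive_tool([
  [0,16,23],
  [0,26,36],
  [0,26,36],
  [0,26,36],
  [0,19,25],
  [0,0,0],
  [0,0,0],
], fingers=[1,1,1,1,1,1,1], roll=[0,0,0,0,0,0,0])

```text
time: 22.15
eef_pos: [477.1, 355.1, 161.2]
ee_rot: [-1.211, 1.211, 1.211]
ft_force: [1.0, -0.1, 0.1]
opening: 87.5
```

```bash
python3 -c "
from h import *
p,d=camera('wrist');cv2.imwrite('pics/w11.png',p)
to(477.5,355,50,90)"
```

```text
t 22.2 pos [477.7 354.6 161.4] angz 90.1 tilt 0.12 open 87.6 F [-0.35  0.2  -0.64]
 need now-axes [111.4   0.    0.6] roll 0.1
 need after-roll [111.4   0.2   0.4]
```

View pics/w11.png

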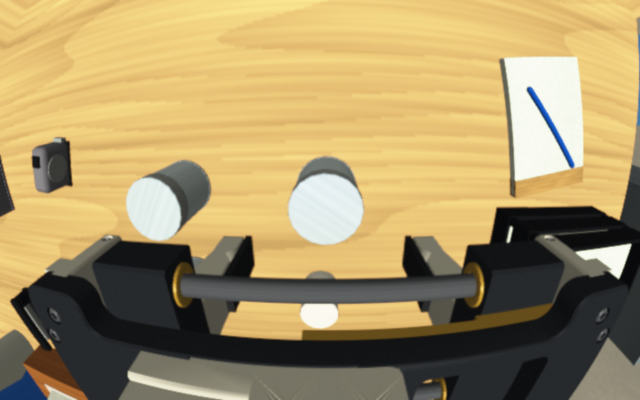

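The tin is centred at (326,208).

Emit:
drive_tool([
  [25,0,0],
  [40,0,0],
  [32,0,0],
  [12,0,0],
  [0,0,0],
  [0,0,0],
  [0,0,0],
  [0,0,0],
], fingers=[1,1,1,1,1,0.55,0.55,0.5], roll=[0,0,0,0,0,0,0,0])

```text
time: 23.0
eef_pos: [478.7, 355.7, 55.1]
ee_rot: [-1.209, 1.206, 1.209]
ft_force: [-0.4, 0.5, 0.5]
opening: 69.1
```

Emit:
drive_tool([
  [0,0,0],
  [0,0,0],
  [0,0,0],
  [-10,0,0],
  [-15,0,0],
  [-10,0,0],
  [-5,0,0],
  [0,0,0],
], fingers=[0.5,0.5,0.5,0.5,0.5,0.5,0.5,0.5], roll=[0,0,0,0,0,0,0,0])

```text
time: 23.8
eef_pos: [478.3, 355.3, 94.5]
ee_rot: [-1.209, 1.207, 1.209]
ft_force: [0.2, 0.9, -1.2]
opening: 58.1
```

Emit:
drive_tool([
  [0,0,0],
  [0,0,0],
], fingers=[0.5,0.5], roll=[0,0])

```text
time: 24.0
eef_pos: [477.8, 354.6, 92.9]
ee_rot: [-1.21, 1.21, 1.209]
ft_force: [0.1, -0.6, -2.1]
opening: 58.4
```

```bash
python3 -c "
from h import *
weigh('tin2');to(477.5,355,50,90)"
```

```text
tin2 F [-0.    0.1  -1.63] sd [0.5  0.5  0.23] J [  0.   -54.04  23.65   5.67  -0.08   0.  ] [-0.004 -0.027  0.011]
t 24.45 pos [478.1 354.9  93.5] angz 90.0 tilt 0.01 open 58.0 F [-0.15  0.55 -1.11]
 need now-axes [43.5  0.6  0.1] roll 0.0
 need after-roll [43.5  0.6  0.1]
```

View pics/tin2.png

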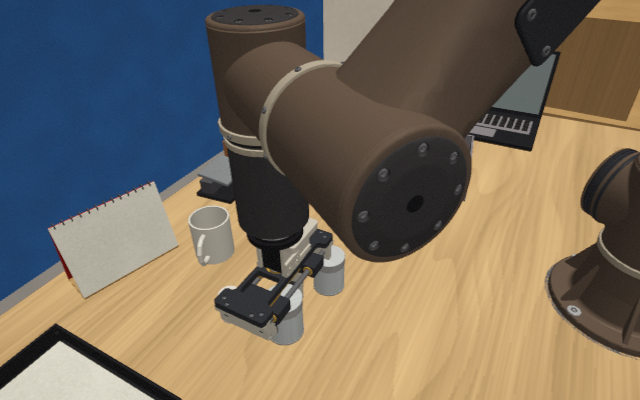

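Tin 2 weighs about 1.6 N, so tin 1 at (478,202) is the heaviest. I'm putting this one down and going back.

Emit:
drive_tool([
  [10,0,0],
  [15,0,0],
  [10,0,0],
  [5,0,0],
  [0,0,0],
  [0,0,0],
  [0,0,0],
  [0,0,0],
], fingers=[0.5,0.5,0.5,0.5,0.5,0.5,1,1], roll=[0,0,0,0,0,0,0,0])

```text
time: 25.25
eef_pos: [478.3, 355.2, 53.6]
ee_rot: [-1.209, 1.208, 1.209]
ft_force: [-0.7, -0.1, -0.7]
opening: 69.2
```

Emit:
drive_tool([
  [0,0,0],
  [0,0,0],
  [-15,0,0],
  [-35,0,0],
  [-35,0,0],
  [-25,0,0],
  [0,0,0],
  [0,0,0],
], fingers=[1,1,1,1,1,1,1,1], roll=[0,0,0,0,0,0,0,0])

```text
time: 26.05
eef_pos: [478.1, 355.1, 164.0]
ee_rot: [-1.209, 1.208, 1.209]
ft_force: [-0.1, -0.3, -0.1]
opening: 87.5
```

Emit:
drive_tool([
  [0,0,-22],
  [0,0,-40],
  [0,0,-40],
  [0,0,-32],
  [0,0,-18],
  [0,0,0],
  [0,0,0],
], fingers=[1,1,1,1,1,1,1], roll=[0,0,0,0,0,0,0])

```text
time: 26.75
eef_pos: [478.2, 202.6, 163.2]
ee_rot: [-1.209, 1.21, 1.209]
ft_force: [0.1, 0.7, 0.6]
opening: 87.6
```

```bash
python3 - <<'E'
from h import *
p,d=camera('wrist');cv2.imwrite('pics/w12.png',p)
to(478,202.5,50,90)
p,d=camera('side');cv2.imwrite('pics/s12.png',p)
W,m,l,st,c=blobs('side',p,d)
for k in range(1,len(st)):
    if st[k,4]<100: continue
    w=W[l==k]; zt=np.percentile(w[:,2],97);top=w[w[:,2]>zt-6]
    lo,hi=np.percentile(top[:,:2],1,0),np.percentile(top[:,:2],99,0)
    if c[k][0]<345: print(c[k].round(),zt.round(),((lo+hi)/2).round(),(hi-lo).round())
E
```

```text
t 26.8 pos [478.3 203.2 163.2] angz 90.0 tilt 0.02 open 87.6 F [-0.01  0.81 -0.45]
 need now-axes [113.2   0.2  -0.7] roll 0.0
 need after-roll [113.2   0.3  -0.7]
[251. 154.] 89.0 [ 889. -253.] [ 45. 239.]
[116. 246.] 117.0 [869. 343.] [ 63. 190.]
[211. 234.] 90.0 [730. 230.] [78. 78.]
[251. 213.] 15.0 [732.  98.] [36. 43.]
[277. 248.] 76.0 [591. 201.] [55. 56.]
[328. 269.] 76.0 [477. 205.] [56. 55.]
[230. 304.] 57.0 [593. 348.] [35. 35.]
[285. 329.] 77.0 [476. 356.] [56. 56.]
[116. 365.] 112.0 [621. 548.] [233.   5.]
```

View pics/s12.png

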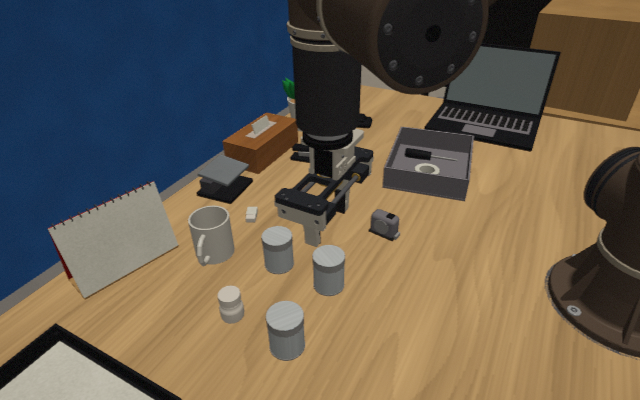

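View pics/w12.png

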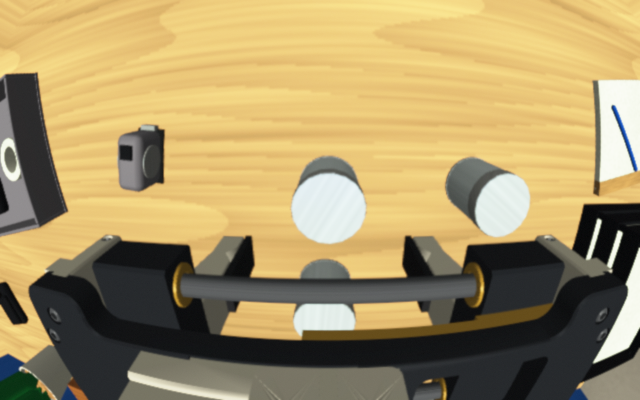

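All tins are upright. The heaviest sits at (329,207), about 2 mm towards +z. I'm gripping it and raising it.

Emit:
drive_tool([
  [25,0,1.5],
  [40,0,0],
  [32,0,0],
  [14,0,0],
  [0,0,0],
  [0,0,0],
  [0,0,0],
  [0,0,0],
], fingers=[1,1,1,1,1,0.55,0.55,0.5], roll=[0,0,0,0,0,0,0,0])

```text
time: 27.65
eef_pos: [478.7, 205.2, 53.7]
ee_rot: [-1.209, 1.207, 1.209]
ft_force: [-0.2, -0.9, -0.2]
opening: 69.5
```

Emit:
drive_tool([
  [0,0,0],
  [0,0,0],
  [0,0,0],
  [-10,0,0],
  [-20,0,0],
  [-30,0,0],
  [-30,0,0],
  [-30,0,0],
], fingers=[0.5,0.5,0.5,0.5,0.5,0.5,0.5,0.5], roll=[0,0,0,0,0,0,0,0])

```text
time: 28.45
eef_pos: [477.4, 204.1, 173.7]
ee_rot: [-1.209, 1.21, 1.21]
ft_force: [-0.7, 0.7, -6.0]
opening: 57.3
```

Emit:
drive_tool([
  [-30,0,0],
  [-30,0,0],
  [-20,0,0],
  [0,0,0],
  [0,0,0],
], fingers=[0.5,0.5,0.5,0.5,0.5], roll=[0,0,0,0,0])

```text
time: 28.95
eef_pos: [477.3, 204.2, 251.8]
ee_rot: [-1.208, 1.21, 1.21]
ft_force: [-0.7, -0.4, -6.0]
opening: 56.9
```

```bash
python3 - <<'E'
from h import *
weigh('tin1b');to(432,-287,255,90)
E
```

```text
tin1b F [ 0.5  -0.19 -5.63] sd [0.24 0.43 0.45] J [  0.   -39.75  30.83   7.67  -0.09   0.  ] [-0.021 -0.039 -0.009]
t 29.4 pos [478.1 204.4 252.1] angz 90.0 tilt 0.05 open 57.6 F [-0.48  0.19 -6.71]
 need now-axes [  -2.6   46.2 -491.4] roll 0.0
 need after-roll [  -2.9   46.1 -491.4]
```

Weight confirmed at about 5.6 N. Now over to the box.

Emit:
drive_tool([
  [0,1,-15],
  [0,2,-25],
  [0,4,-35],
  [0,4,-40],
  [0,4,-40],
  [0,4,-40],
  [0,4,-40],
  [0,4,-40],
], fingers=[0.5,0.5,0.5,0.5,0.5,0.5,0.5,0.5], roll=[0,0,0,0,0,0,0,0])

```text
time: 30.2
eef_pos: [450.4, -72.4, 252.8]
ee_rot: [-1.21, 1.208, 1.209]
ft_force: [1.0, -0.1, -4.6]
opening: 57.3
```

Emit:
drive_tool([
  [0,4,-40],
  [0,4,-40],
  [0,4,-40],
  [0,3,-35],
  [0,2,-25],
  [0,2,-20],
  [-3,2,-11],
  [0,1,-5],
], fingers=[0.5,0.5,0.5,0.5,0.5,0.5,0.5,0.5], roll=[0,0,0,0,0,0,0,0])

```text
time: 31.0
eef_pos: [428.9, -287.6, 255.9]
ee_rot: [-1.209, 1.21, 1.208]
ft_force: [0.8, 0.3, -5.8]
opening: 56.9
```

Emit:
drive_tool([
  [0,0,0],
  [0,0,0],
  [0,0,0],
  [0,0,0],
  [0,0,0],
], fingers=[0.5,0.5,0.5,0.5,0.5], roll=[0,0,0,0,0])

```text
time: 31.5
eef_pos: [429.4, -286.1, 255.6]
ee_rot: [-1.21, 1.209, 1.21]
ft_force: [0.1, -0.4, -5.1]
opening: 57.3
```

```bash
python3 - <<'E'
from h import *
weigh('fin');to(432,-287,255,90)
p,d=camera('scene');cv2.imwrite('pics/fin2.png',p)
print(ctrl.state()['qvel'].round(4))
E
```

```text
fin F [ 0.01  0.05 -5.31] sd [0.45 0.5  0.46] J [  0.05 -38.59  30.78   7.75  -0.08  -0.  ] [-0.012 -0.048  0.01 ]
t 31.95 pos [ 429.2 -286.6  255.5] angz 90.0 tilt 0.00 open 57.1 F [ 0.23 -0.17 -5.17]
 need now-axes [ 0.5 -2.8 -0.4] roll 0.0
 need after-roll [ 0.5 -2.8 -0.4]
[ 0.0004 -0.0004  0.001   0.0009  0.0003 -0.0005]
```

View pics/fin.png

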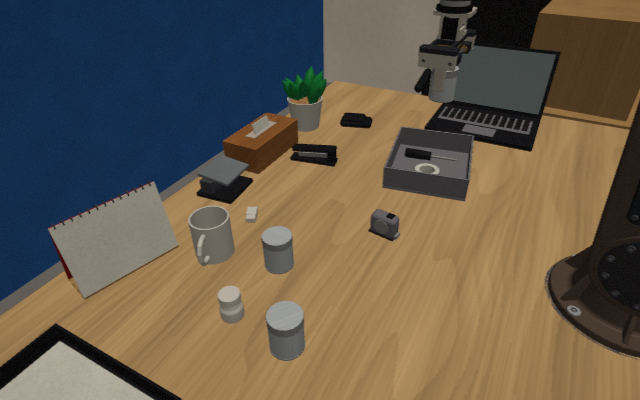

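View pics/fin2.png

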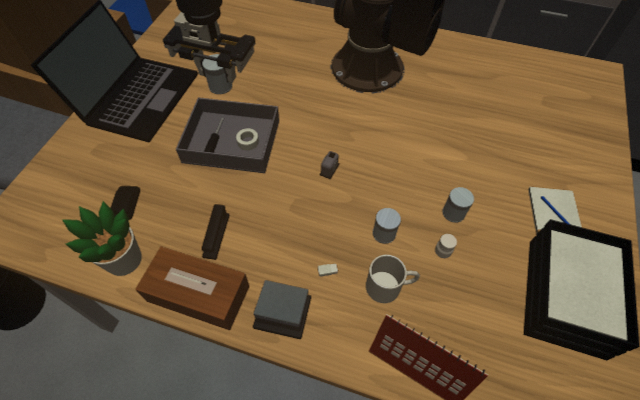

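Everything is in place: the tin is upright and still at (429,-287), with its underside about 200 mm up. The driver and roll are in the box, the lighter tins are standing, and the bystanders look undisturbed.

```bash
python3 -c "
from rig import ticket
ticket.job_done()"
```

```text
the job is handed in; nothing more can be done
```

I packed the kit and handed the job in at about 32 s of the 72 s allowed. The heaviest tin is held upright over the box.

- **Box:** the screwdriver and the roll of tape are both on the box floor.
- **Weights:** I lifted all three tins. The one at (478, 202) reads about 5.5 N (0.55 kg), and the other two about 1.5 N and 1.6 N. Both lighter tins went back upright where they stood.
- **Last checks:** the TCP is at (429, -287, 255), within about 3 mm of the measured box centre. That puts the underside of the tin about 200 mm above the desk by calculation. The wrist force is a steady 5.3 N, the tool tilt 0.0°, and the arm is still.
- **Bystanders:** the last pictures show the lighter tins standing and nothing else visibly moved. The depth fits for the glue pot, mug and eraser before the final lift were within about 1 mm of their starting positions; I checked the tape measure and stapler only by eye.

None of the checks failed or disagreed.

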